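Snap the retaining clip onto the pivot shaft with the fork tool

ROBOT

A 7-joint arm with a two-finger parallel gripper is mounted at the origin on the work surface. World frame = base frame: x ahead of the robot, y to its left, z up, the work surface at z = 0. Lengths are in m, angles in rad, forces in N, time in s.
With the tool pointing down it reaches from about 0.4 to 0.925 m from the base axis. Payload 4.1 kg.
Tool frame: the origin (TCP) lies at the very end of the fingers, on their centre line; the grasp point (between the pads) lies 19 mm behind it (bot.hold_point_z is the distance from the TCP to the grasp point, in m); x points along the fingers, y is the direction in which the jaws open and shut, and the axes are right-handed (so a half turn about x gives the same grasp; the last joint's range is limited). The gripper opens to 85 mm and grips with 20 to 120 N. Pads are 22 mm wide; open, the fingers measure 114 mm over their backs; the gripper's body (76 mm by 85 mm) begins 54 mm behind the grasp point. The pads swing forward as they close: fully open they stand 13 mm farther back than shut.
Start: joints at [1.119, 0.398, 0.045, 1.537, -0.019, 1.207, -0.051], TCP at [0.225, -0.61, 0.231] pointing down, gripper open.
Joint ranges: [-2.82, 2.82], [-0.49, 2.23], [-1.37, 1.46], [0, 2.46], [-1.36, 4.5], [0.23, 2], [-2.94, 2.94]. Speed limits (rad/s): [2.57, 2.57, 3.14, 3.14, 3.14, 3.14, 3.14].

INTERFACE

Orientations are given as [roll, pitch, yaw] about the fixed x, y, z axes, in that order (R = Rz(yaw) Ry(pitch) Rx(roll)).
In Python, from station import bot, eyes gives the robot as it stands. Calls block until the motion is done:
- bot.move_to(position, orientation): joint-space move of the TCP to a pose.
- bot.servo_line(position, rot=None, vel=0.15, until_force=None): straight line of the TCP; rot=None keeps the orientation; vel is the mean speed in m/s. With until_force (N) it stops when the force on the tool has changed by that much, and returns True; else False.
- bot.goto_joints(angles): joint-space move.
- bot.grip(opening, strength=None): finger opening in m; strength is the grip in N (None keeps the last); returns when the fingers have stopped.
- bot.hold(seconds).
- bot.ik(position, orientation): joint angles nearest the present ones, or None.
- bot.state(): the state.
- eyes.get_image(name): name is "scene" or "side" or "wrist"; returns the picture (420x560x3 uint8, red, green, blue); there is no depth.
- eyes.camera_model(name): a dict with "camera_matrix" (3x3 intrinsics, pixels), "D" ([k1, k2, p1, p2, k3] as OpenCV has them; the pictures are not rectified), "camera_from_world" (4x4, takes a point from world to camera coordinates); the wrist camera has in their place "mount" (4x4, takes a point from camera to tool coordinates, whose origin is the TCP and whose axes are the tool frame's). Camera axes: x right, y up, looking along -z (the intrinsics and any distortion apply to the point x, -y, -z); pixel columns grow to the right and rows downward; lengths in m; the calibration is good to about 2 mm. A picture is of the moment at which its call begins: read the wrist's pose just before it. camera_model takes no time and is no camera call.
A pose or a line that the arm cannot do raises bot.IKError and nothing moves.
- bot.finish_job(): hands the job in, once; it reports no verdict.
The state is a dict: "time": time; "joint_pos": joint angles; "joint_vel": joint speeds; "tau": joint torques, N m; "tool_pos": TCP position; "tcp_rot": TCP orientation; "ft_force": force on the tool from outside, world axes, zero at the start; "torque": the same for the moment, N m; "grip_width": finger opening in m.
Only numpy, scipy, OpenCV 4.12 (cv2) and the standard library are available. Lean on these libraries where they do the work, as an engineer would, in place of code of your own. Each camera call takes 0.05 s, during which the arm holds its last target. There are 200 camera calls.

TASK

Pick up the two-pronged fork tool and use it to push the loose spring clip along its guide channel, sideways onto the grooved pivot shaft in front of it, until it snaps fully home around the shaft. Then lay the fork tool flat on the bench. Do not touch the clip with the gripper; the other bracket already has its clip.

Things in the scene. Friction and masses are not known exactly. Their poses are not given: they have to be found in the camera images.
- bracket: Fixed aluminium block, its clip not yet fitted (its twin has one). Origin: on the shaft axis at bench level; z up, +x = push direction. Deck 40 mm above the bench, x -112 to 45, y -48 to 48 mm; yellow cheeks beside it 30 mm high, out to y +-60. Two rails on the deck, 10 mm high, 8 thick, x -100 to -18, leave a channel y -31 to 31 mm, open at its back end and on top.
- shaft (a point): Foot of the upright steel shaft of that bracket, on its axis at deck height (40 mm above the bench); axes as the bracket's. From here up: groove 24 mm in diameter and 14 mm high, then a head 34 mm in diameter to 40 mm above the deck. Home: the clip's origin lies at this point. The clip starts 45 to 56 mm short of it.
- clip: Loose dark C-shaped spring clip, 8 mm thick, 56 wide, flat on the deck, mouth to +x. Origin: underside, centre of its round seat. Back: flange 18 mm high, rear face at x -28; mid-rear a tang 8 wide, 18 high, to x -42: prongs go either side of it, onto the flange. Sprung arms to x 25: forced open 20 to 10 mm before home (about 9 to 17 N), then snap; back meets shaft 1 mm past home.
- fork: Loose hand tool, 0.18 kg, flat on the bench (a scraper with a like handle but one plain blade is not it). Origin: underside, below mid-grip; +x to the prongs, z up. Black handle 24 mm wide (y), 30 high, x -75 to 35. Steel shank and fork 10 mm thick, undersides level with the handle's: crossbar x 63 to 75, 46 wide; two prongs 8 wide, 30 mm gap, tips at x 97.
Things that resemble listed ones, but are neither listed nor needed, are in the scene too. What is shaped like the fork but blue is not meant. Of the things that look like the clip, the larger one is meant.

How it is judged:
By the outcome, as a careful person would: the job done as asked, in the order asked, and still so for the second after the job is handed in, with the robot touching nothing.
It also fails if it takes over 58 s, if anything falls off the work surface, if the arm or the gripper's body presses on something with over 40 N, if the wrist force passes 120 N, or if a joint passes its speed limit or range.

## Working session

There is one attempt and no reset: what is moved stays moved. The work goes in short steps, each a Python script; the robot and the scene stay as the last script left them, time stands still between calls to the robot, and variables do not carry over. Pictures are saved under pics/ and viewed, about 8 in all and at most 12, crops included, and the job is handed in when it is done.

```bash
ls; mkdir -p pics; cat > h.py <<'E'
import numpy as np, cv2
from station import bot, eyes
from scipy.spatial.transform import Rotation as R
def snap(cam, fn):
    s=bot.state(); im=eyes.get_image(cam); cv2.imwrite('pics/'+fn,im[:,:,::-1]); np.save('pics/'+fn+'.npy',T_tool(s)); return im
def T_tool(s):
    T=np.eye(4); T[:3,:3]=R.from_euler('xyz',s['tcp_rot']).as_matrix() if np.size(s['tcp_rot'])==3 else np.array(s['tcp_rot']); T[:3,3]=s['tool_pos']; return T
def wfc(cam,Tt=None):
    m=eyes.camera_model(cam)
    return (Tt@np.array(m['mount'])) if cam=='wrist' else np.linalg.inv(np.array(m['camera_from_world']))
def cast(cam,px,z,Tt=None):
    m=eyes.camera_model(cam); W=wfc(cam,Tt)
    p=cv2.undistortPoints(np.array(px,float).reshape(-1,1,2),np.array(m['camera_matrix']),np.array(m['D'],float)).reshape(-1,2)
    d=np.c_[p[:,0],-p[:,1],-np.ones(len(p))]@W[:3,:3].T
    o=W[:3,3]; return o+d*((z-o[2])/d[:,2])[:,None]
def proj(cam,P,Tt=None):
    m=eyes.camera_model(cam); C=np.linalg.inv(wfc(cam,Tt)); P=np.atleast_2d(P)
    q=P@C[:3,:3].T+C[:3,3]; q=q*[1,-1,-1]
    return cv2.projectPoints(q,np.zeros(3),np.zeros(3),np.array(m['camera_matrix']),np.array(m['D'],float))[0].reshape(-1,2)
E
python3 - <<'E'
from h import *
a=snap('scene','s0.png'); b=snap('side','d0.png')
print(bot.state()); print(bot.hold_point_z)
for c in('scene','side'): print(wfc(c).round(3))
print(eyes.camera_model('wrist'))
E
```

```text
pics
{'time': 0.1, 'joint_pos': array([ 1.11898935,  0.39916052,  0.04505198,  1.53772442, -0.0186748 ,
        1.20690955, -0.05070195]), 'joint_vel': array([ 0.00074381, -0.00157468,  0.00102821, -0.00323882,  0.00194217,
        0.00051517, -0.0007937 ]), 'tau': array([ 2.89635376e-03, -4.76259542e+01,  1.36930078e+00, -2.54951173e+01,
        1.17638789e-02,  4.94246560e-03,  7.79693579e-06]), 'tool_pos': array([ 0.22441148, -0.60943767,  0.23035338]), 'tcp_rot': array([-1.48403914,  1.5690154 ,  2.01046565]), 'ft_force': array([-0.09215579, -0.62728551,  0.00852236]), 'torque': array([ 0.00269643, -0.00599375, -0.00980874]), 'grip_width': 0.08569832513066589}
0.0187
[[-0.595 -0.473  0.65   1.267]
 [ 0.804 -0.354  0.478  0.552]
 [ 0.004  0.807  0.591  0.753]
 [ 0.     0.     0.     1.   ]]
[[-0.997  0.058 -0.041  0.406]
 [-0.069 -0.653  0.754  0.951]
 [ 0.017  0.755  0.656  0.931]
 [ 0.     0.     0.     1.   ]]
{'camera_matrix': array([[309.19775143,   0.        , 275.98839784],
       [  0.        , 309.19775143, 202.53237299],
       [  0.        ,   0.        ,   1.        ]]), 'D': array([-0.02442406,  0.        ,  0.        ,  0.        ,  0.        ]), 'mount': array([[-9.62114408e-05,  2.80340914e-01, -9.59900496e-01,
        -1.42739555e-01],
       [ 9.99999989e-01, -8.53191179e-05, -1.25148262e-04,
         5.38583942e-04],
       [-1.16982042e-04, -9.59900497e-01, -2.80340902e-01,
        -7.12451037e-02],
       [ 0.00000000e+00,  0.00000000e+00,  0.00000000e+00,
         1.00000000e+00]])}
```

View pics/s0.png

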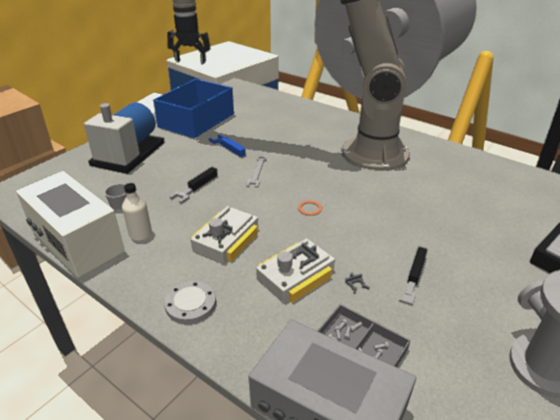

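View pics/d0.png

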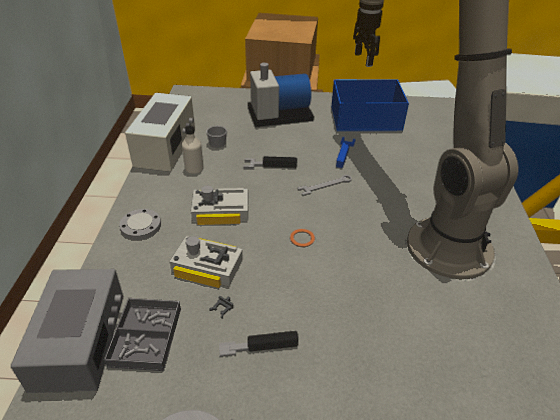

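Candidates in the side view:
- **Fork:** black fork (271,162), blue fork (345,150), scraper (260,343). I choose (271,162).
- **Bracket:** fitted twin (220,203), unfitted (207,258). I choose (207,258).
- **Clip:** loose one in the channel (217,253), a small one on the bench (222,304), a fitted one (208,198). I choose (217,253).

I'll check these in one close crop.

```bash
python3 - <<'E'
from h import *
d=cv2.imread('pics/d0.png'); s=cv2.imread('pics/s0.png')
c=[(d,235,140,75,45),(s,160,160,75,45),(d,165,225,85,66),(s,250,230,95,75)]
t=[cv2.resize(i[y:y+h,x:x+w],(400,int(400*h/w)),interpolation=cv2.INTER_CUBIC) for i,x,y,w,h in c]
f=lambda a,b:np.hstack([cv2.copyMakeBorder(i,0,max(a.shape[0],b.shape[0])-i.shape[0],0,0,cv2.BORDER_CONSTANT) for i in(a,b)])
cv2.imwrite('pics/c0.png',np.vstack([f(t[0],t[1]),f(t[2],t[3])]))
def main(im,cam,x,y,w,h,z):
    g=im[y:y+h,x:x+w].max(2)<50
    n,l,st,ce=cv2.connectedComponentsWithStats(g.astype(np.uint8)); k=1+np.argmax(st[1:,4])
    print(cam,st[k],ce[k]+[x,y],cast(cam,ce[k]+[x,y],z))
main(d,'side',235,140,75,45,.02); main(s,'scene',160,160,75,45,.02)
print(cast('side',[(248,163),(207,258)],.005),cast('side',[(194,241)],.08),cast('scene',[(286,258)],.08))
E
```

```text
side [ 28  17  34  11 351] [279.55270655 161.94301994] [[ 0.4776684  -0.32338829  0.02      ]]
scene [ 29   8  28  23 288] [202.51388889 178.73263889] [[ 0.4866414  -0.32052552  0.02      ]]
[[ 0.58048631 -0.32897537  0.005     ]
 [ 0.63670859  0.09790803  0.005     ]] [[0.66014722 0.11315131 0.08      ]] [[0.67077319 0.12073838 0.08      ]]
```

View pics/c0.png

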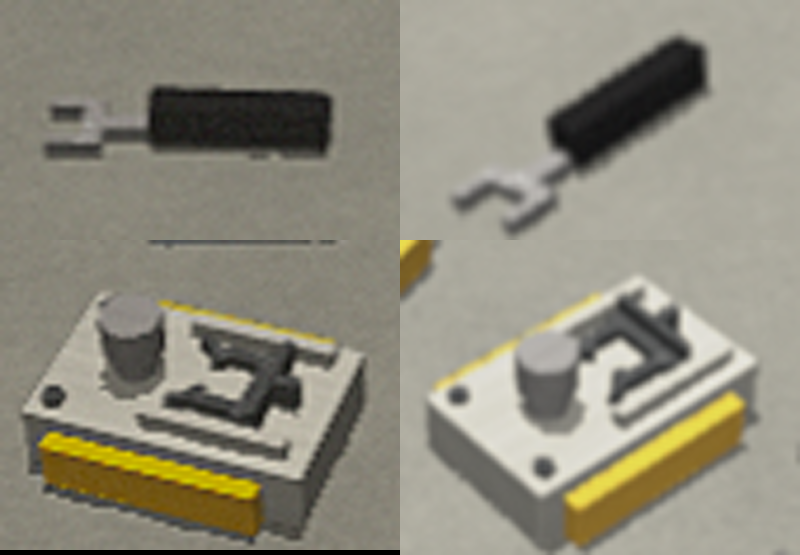

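The crops confirm the choice: the black tool has two prongs, pointing image-left, which is about world +x. The unfitted bracket's big clip lies open towards its shaft. I'll move above the fork.

```bash
cat >> h.py <<'E'
def ori(yaw):  # tool down, tool z (ahead of camera) along heading yaw
    z=np.array([np.cos(yaw),np.sin(yaw),0]); x=np.array([0,0,-1.]); y=np.cross(z,x)
    import warnings; warnings.simplefilter('ignore')
    return R.from_matrix(np.c_[x,y,z]).as_euler('xyz')
E
python3 - <<'E'
from h import *
print(T_tool(bot.state()).round(2))
for p,y in (((.48,-.32,.17),0),((.48,-.32,.17),np.pi),((.5,.05,.15),.1),((.58,.08,.15),.3)):
    print(y,bot.ik(p,ori(y)))
if bot.ik((.47,-.32,.17),ori(0)) is not None:
    bot.move_to((.47,-.32,.17),ori(0)); im=snap('wrist','w1.png'); print(bot.state()['time'],T_tool(bot.state()).round(3))
E
```

```text
[[-0.    0.35 -0.94  0.22]
 [ 0.   -0.94 -0.35 -0.61]
 [-1.   -0.    0.    0.23]
 [ 0.    0.    0.    1.  ]]
0 [ 0.96861104  0.3666774  -0.57018781  1.7739702   0.22298951  1.06562644
  1.89070822]
3.141592653589793 [ 0.56595208  0.32307168 -0.06433887  1.78499185  0.02375144  1.03427608
 -1.0780052 ]
0.1 [ 0.57813905  0.32075045 -0.90055027  1.95768807  0.29781106  1.00102748
  1.20992345]
0.3 [ 0.48795196  0.49764366 -0.92313683  1.76711719  0.44142668  1.09969245
  1.28749942]
1.8583 [[-0.     0.002  1.     0.47 ]
 [-0.     1.    -0.002 -0.321]
 [-1.    -0.    -0.     0.17 ]
 [ 0.     0.     0.     1.   ]]
```

View pics/w1.png

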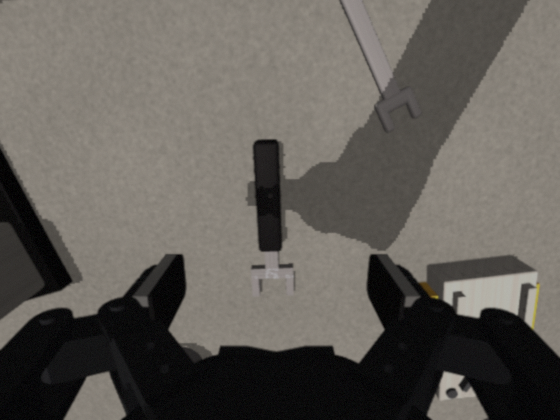

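The fork is centred near (268,200), with prong tips at about (273,291). Ahead is at the bottom of the image, hidden by the gripper, so I'll use the half-turned wrist. That puts the camera ahead of the gripper, where it sees the prongs and the clip.

```bash
python3 - <<'E'
from h import *
im=cv2.imread('pics/w1.png'); T=np.load('pics/w1.png.npy')
sub=im[120:270,235:300]; m=(sub.max(2)<60).astype(np.uint8)
n,l,st,ce=cv2.connectedComponentsWithStats(m); k=1+np.argmax(st[1:,4]); print(st[k])
ys,xs=np.where(l==k); 
for r0,r1 in((150,160),(230,240)):
    q=[(xs[ys==r-120].min()+235,xs[ys==r-120].max()+236) for r in range(r0,r1)]; a=np.mean(q,0); print(a,cast('wrist',[(a[0],(r0+r1-1)/2),(a[1],(r0+r1-1)/2)],.03,T))
print('ends top',cast('wrist',[(266,ys.min()+120),(270,ys.max()+121)],.03,T)[:, :2], 'front bottom',cast('wrist',[(270,ys.max()+121)],0.01,T))
print('tips',cast('wrist',[(256,292),(291,292)],.01,T), 'bar',cast('wrist',[(250,265),(295,265)],.01,T))
bot.move_to((.49,-.318,.12),ori(np.pi+.0)); print(bot.state()['joint_pos'].round(2),bot.state()['time'])
snap('wrist','w2.png')
E
```

```text
[  18   20   29  111 2718]
[254.  279.1] [[ 0.43540549 -0.34155354  0.03      ]
 [ 0.43545315 -0.31866481  0.03      ]]
[258.5 282. ] [[ 0.51375975 -0.33883651  0.03      ]
 [ 0.51379649 -0.31574657  0.03      ]]
ends top [[ 0.42240272 -0.33047009]
 [ 0.53149116 -0.32766856]] front bottom [[ 0.54089393 -0.32812128  0.01      ]]
tips [[ 0.59094033 -0.34413374  0.01      ]
 [ 0.59099622 -0.30505165  0.01      ]] bar [[ 0.55747654 -0.34995257  0.01      ]
 [ 0.55754981 -0.30111966  0.01      ]]
[-0.33  0.79  1.26  1.84 -0.83  1.17 -0.35] 3.8
```

View pics/w2.png

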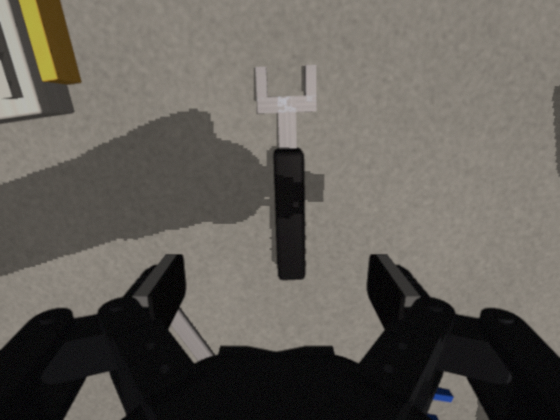

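```bash
python3 - <<'E'
from h import *
T=np.load('pics/w2.png.npy')
print('w2 tips',cast('wrist',[(260,66),(310,66)],.01,T)[:,:2],'handle',cast('wrist',[(275,150),(303,150),(278,278),(305,278)],.03,T)[:,:2])
c=cast('side',[(242.6,249.4),(186.3,235.6),(169.7,261.5),(228.7,276)],.04)[:,:2]; print(c)
c2=cast('scene',[(250+100/400*95-95*.25+355/4.21,230+120/4.21),(250+235/4.21,230+35/4.21),(250+28/4.21,230+158/4.21),(250+145/4.21,230+258/4.21)],.04)[:,:2]; print(c2)
bot.goto_joints([0.566,.323,-.064,1.785,.024,1.034,-1.078])
s=bot.state(); print(s['tool_pos'],s['time'])
print(bot.ik((.481,-.3285,.004),ori(np.pi+.036)), bot.ik((.50,.06,.1),ori(np.pi+.2)))
E
```

```text
w2 tips [[ 0.59482663 -0.30628274]
 [ 0.59484822 -0.34408586]] handle [[ 0.53396823 -0.31765533]
 [ 0.53397945 -0.33854662]
 [ 0.4267547  -0.32010048]
 [ 0.42675251 -0.34289613]]
[[0.54361439 0.09317406]
 [0.69597522 0.05581621]
 [0.71696889 0.14927464]
 [0.56562609 0.18402159]]
[[0.57059654 0.18492949]
 [0.55018121 0.09202788]
 [0.69996318 0.06116065]
 [0.72099942 0.1538355 ]]
[ 0.47876245 -0.32051169  0.16902375] 5.0583
[ 0.57389025  0.54343118 -0.06172042  1.88785958  0.04885039  0.71173537
 -1.05075646] [ 0.064356    0.29901637 -0.3141411   2.01207904  0.12167209  0.84801437
 -1.68819307]
```

```bash
python3 - <<'E'
from h import *
y=-.22; f=np.array([np.cos(y),np.sin(y),0]); sh=np.array([.6657,.1145,0])
p=sh-f*.12; p[2]=.2
bot.move_to(p,ori(np.pi+y)); s=bot.state(); print(s['joint_pos'].round(2),s['time'])
snap('wrist','w3.png')
E
```

```text
[-0.07  0.29 -0.31  1.77  0.1   1.1  -2.21] 6.7667
```

View pics/w3.png

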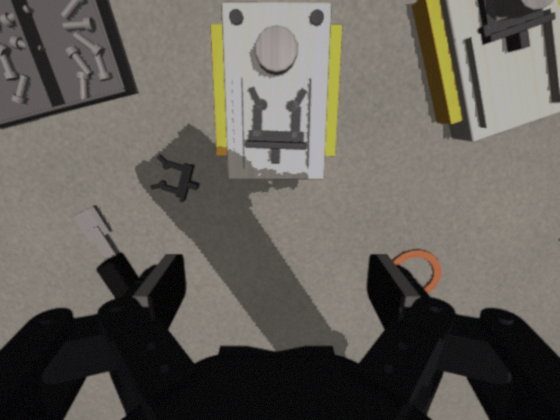

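The unfitted bracket is centred: deck corners (222,4), (330,4), (323,179), (229,179); shaft top about (276,50); clip flange rear at row ~150 and tang end about (276,162).

```bash
python3 - <<'E'
from h import *
im=cv2.imread('pics/w3.png'); T=np.load('pics/w3.png.npy')
g=cv2.cvtColor(im,cv2.COLOR_BGR2GRAY)[15:90,240:312]
print(cv2.HoughCircles(cv2.resize(g,None,fx=4,fy=4),cv2.HOUGH_GRADIENT,2,400,param1=100,param2=20,minRadius=60,maxRadius=110)/4+np.array([240,15,0]))
c=cast('wrist',[(229,179),(323,179),(222,4),(330,4)],.04,T)[:,:2]; print(c)
u=c[2:]-c[:2]; print(np.linalg.norm(u,axis=1),np.arctan2(u[:,1],u[:,0]),np.linalg.norm(c[0]-c[1]))
y=np.mean(np.arctan2(u[:,1],u[:,0])); f=np.array([np.cos(y),np.sin(y)]);n=np.array([-f[1],f[0]])
print('shaft deck',c.mean(0)+.0335*f,'top',cast('wrist',[(276.5,49.5)],.08,T))
sh=c.mean(0)+.0335*f
m=(im[80:172,240:315].max(2)<75); ys,xs=np.where(m)
for r in range(84,172,6): 
    x=np.where(m[r-80])[0]; print(r, (x.min()+240,x.max()+241,len(x)) if len(x) else None)
for z,px in((.058,[(245,150),(308,150),(276,162)]),):
    q=cast('wrist',px,z,T)[:,:2]-sh; print((q@f).round(4),(q@n).round(4))
E
```

```text
[[[273.25        52.75        23.14999962]]]
[[0.56658252 0.18244866]
 [0.545912   0.09100087]
 [0.71739372 0.14828207]
 [0.69682716 0.05704605]]
[0.15463303 0.1546878 ] [-0.22279125 -0.22130754] 0.09375483730410536
shaft deck [0.66435636 0.11231674] top [[0.66448134 0.11194733 0.08      ]]
84 None
90 (np.int64(250), np.int64(254), 4)
96 (np.int64(253), np.int64(299), 4)
102 (np.int64(263), np.int64(265), 2)
108 (np.int64(256), np.int64(264), 2)
114 (np.int64(256), np.int64(296), 6)
120 (np.int64(255), np.int64(299), 8)
126 (np.int64(254), np.int64(297), 6)
132 (np.int64(250), np.int64(281), 19)
138 (np.int64(250), np.int64(301), 21)
144 (np.int64(246), np.int64(306), 51)
150 (np.int64(272), np.int64(279), 7)
156 (np.int64(272), np.int64(278), 5)
162 (np.int64(273), np.int64(277), 3)
168 None
[-0.08  -0.08  -0.091] [ 0.0284 -0.0292  0.    ]
```

```bash
cat >> h.py <<'E'
Y=-.222; F=np.array([np.cos(Y),np.sin(Y),0]); N=np.array([-F[1],F[0],0]); SH=np.array([.6644,.1122,0]); OFF=.112
def tipat(b,z,dy=0): # TCP so that tips are at bracket x=b (m), TCP height z
    return SH+F*(b-OFF)+N*dy+[0,0,z]
E
python3 - <<'E'
from h import *
o=ori(np.pi+.037); g=np.array([.483,-.3286,.0])
bot.move_to(g+[0,0,.10],o)
print(bot.servo_line(g+[0,0,.004],vel=.12,until_force=15)); print(bot.state()['tool_pos'])
bot.grip(.015,110); s=bot.state(); print(s['grip_width'],s['time'],s['ft_force'])
bot.servo_line(g+[0,0,.18],vel=.15)
bot.move_to(tipat(-.12,.17),ori(np.pi+Y)); 
bot.servo_line(tipat(-.12,.10),vel=.15)
s=bot.state(); print(s['grip_width'],s['time'],s['joint_pos'].round(2),s['tool_pos'],tipat(-.12,.10))
snap('wrist','w4.png'); a=snap('side','d4.png'); snap('scene','s4.png')
E
```

```text
False
[ 0.48372202 -0.32892638  0.00470424]
0.022060198324194938 10.1333 [-0.79108404  0.49310954  4.78407112]
0.02246492800310758 13.875 [-0.05  0.25 -0.45  2.09  0.15  0.83 -2.38] [0.4387891  0.16326387 0.10041098] [0.4380935  0.16328199 0.1       ]
```

View pics/w4.png

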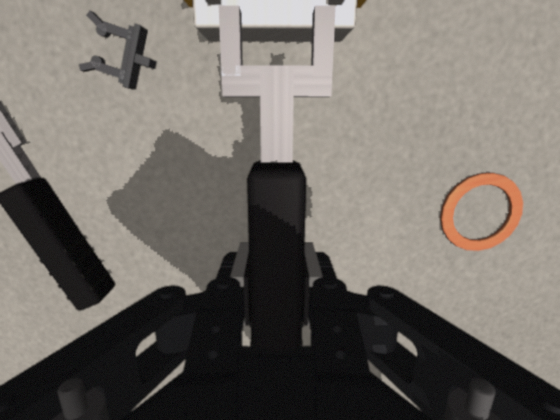

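```bash
python3 - <<'E'
from h import *
T=np.load('pics/w4.png.npy')
q=cast('wrist',[(221,6),(335,6),(221,96),(332,96)],.106,T)-T[:3,3]
print((q@F).round(4),(q@N).round(4))
for cam,fn in(('side','d4.png'),('scene','s4.png')):
    im=cv2.imread('pics/'+fn); u=proj(cam,T[:3,3]+F*.06+[0,0,0])[0].astype(int); print(u)
    c=im[max(u[1]-45,0):u[1]+45,max(u[0]-65,0):u[0]+65]; cv2.imwrite('pics/c_'+fn,cv2.resize(c,(390,270)))
cv2.imwrite('pics/c4.png',np.hstack([cv2.imread('pics/c_d4.png'),cv2.imread('pics/c_s4.png')]))
E
```

```text
[0.1121 0.112  0.0783 0.0782] [ 0.0211 -0.0238  0.0227 -0.0241]
[258 249]
[339 216]
```

View pics/c4.png

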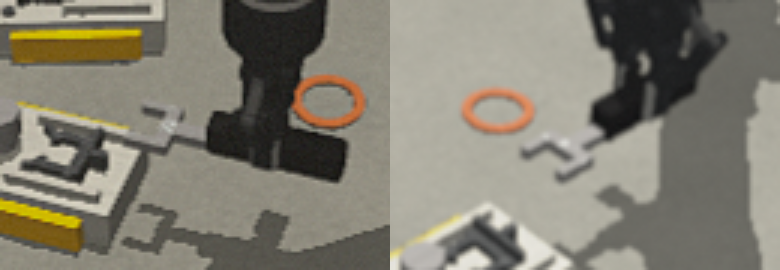

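The fork is held straight; measured tip offset is 112 mm and the lateral error is 1 mm. Next I lower it, make contact and push.

```bash
python3 - <<'E'
from h import *
d=.001
def rep(t):
    s=bot.state(); q=s['tool_pos']-SH; print(t,'tip',round((q@F)+OFF,4),'dy',round(q@N,4),'z',round(q[2],4),'F',[round(float(s['ft_force']@v),1) for v in(F,N,[0,0,1])],'t',round(s['time'],2))
rep('0')
print(bot.servo_line(tipat(-.12,.049,d),vel=.1,until_force=8)); rep('low')
print(bot.servo_line(tipat(-.09,.049,d),vel=.06,until_force=6)); rep('in')
print(bot.servo_line(tipat(-.065,.049,d),vel=.04,until_force=6)); rep('contact')
snap('wrist','w5.png')
E
```

```text
0 tip -0.119 dy 0.0006 z 0.1012 F [-0.3, -0.2, -2.1] t 14.03
False
low tip -0.1197 dy 0.0013 z 0.0493 F [0.3, 0.1, -1.8] t 14.68
False
in tip -0.0901 dy 0.0009 z 0.0488 F [0.4, -0.9, -2.2] t 15.33
False
contact tip -0.0651 dy 0.001 z 0.049 F [0.3, 0.3, -2.5] t 16.11
```

View pics/w5.png

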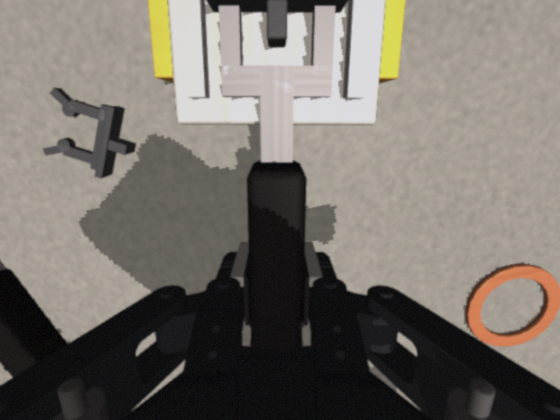

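The prongs sit either side of the tang (277,20), against the flange and centred. I'll push on.

```bash
python3 - <<'E'
from h import *
d=.001
def rep(t):
    s=bot.state(); q=s['tool_pos']-SH; print(t,'tip',round((q@F)+OFF,4),'dy',round(q@N,4),'z',round(q[2],4),'F',[round(float(s['ft_force']@v),1) for v in(F,N,[0,0,1])],'t',round(s['time'],2))
for b in(-.05,-.046,-.042,-.038,-.034,-.031,-.029,-.028,-.027):
    r=bot.servo_line(tipat(b,.049,d),vel=.03,until_force=30); rep(r)
    if r: break
snap('wrist','w6.png');snap('side','d6.png');snap('scene','s6.png')
a,b=cv2.imread('pics/d6.png')[225:291,165:250],cv2.imread('pics/s6.png')[230:305,250:345]
cv2.imwrite('pics/c6.png',np.hstack([cv2.resize(a,(390,300),interpolation=2),cv2.resize(b,(390,300),interpolation=2)]))
E
```

```text
False tip -0.0499 dy 0.001 z 0.049 F [-1.1, 0.1, -2.3] t 16.81
False tip -0.0468 dy 0.001 z 0.0488 F [-2.8, -0.1, -0.9] t 17.09
False tip -0.0452 dy 0.001 z 0.0485 F [-7.9, 0.5, 1.8] t 17.38
False tip -0.0412 dy 0.001 z 0.0484 F [-7.5, -0.5, 0.3] t 17.66
False tip -0.0342 dy 0.001 z 0.0488 F [-1.2, -0.3, -2.8] t 17.94
False tip -0.0295 dy 0.0009 z 0.0494 F [0.6, 1.3, -1.9] t 18.19
False tip -0.0284 dy 0.001 z 0.0492 F [-0.2, -0.3, -1.8] t 18.44
False tip -0.0279 dy 0.001 z 0.049 F [0.1, -0.5, -1.6] t 18.69
False tip -0.0269 dy 0.001 z 0.049 F [-0.3, -0.9, -2.5] t 18.94
```

View pics/c6.png

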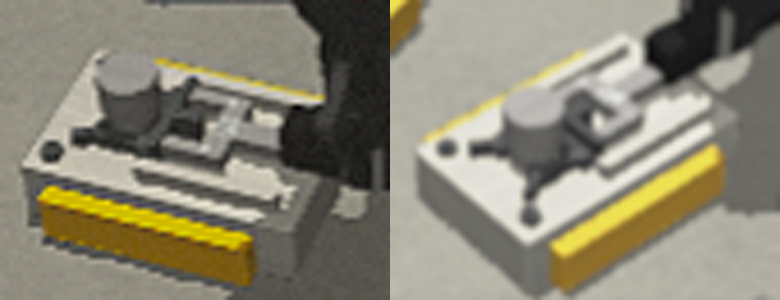

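It snapped: force rose to about 8 N at tip −45 to −41 mm and then dropped. I'll press lightly to confirm it is seated against the shaft, then back out and look.

```bash
python3 - <<'E'
from h import *
d=.001
def rep(t):
    s=bot.state(); q=s['tool_pos']-SH; print(t,'tip',round((q@F)+OFF,4),'F',[round(float(s['ft_force']@v),1) for v in(F,N,[0,0,1])],'grip',s['grip_width'],'t',round(s['time'],2))
for b in(-.026,-.025,-.024,-.023,-.022):
    r=bot.servo_line(tipat(b,.049,d),vel=.01,until_force=10); rep(r)
    if r or bot.state()['ft_force']@F<-9: break
bot.servo_line(tipat(-.125,.049,d),vel=.1); rep('back')
bot.servo_line(tipat(-.125,.17,d),vel=.15)
print(bot.state()['time'])
snap('side','d7.png');snap('scene','s7.png');snap('wrist','w7.png')
a,b=cv2.imread('pics/d7.png')[225:291,165:250],cv2.imread('pics/s7.png')[230:305,250:345]
w=cv2.imread('pics/w7.png')[0:130,170:390]
c=np.hstack([cv2.resize(a,(390,300),interpolation=2),cv2.resize(b,(390,300),interpolation=2)])
c=np.vstack([c,cv2.copyMakeBorder(cv2.resize(w,(440,260)),0,0,0,340,cv2.BORDER_CONSTANT)])
cv2.imwrite('pics/c7.png',c)
E
```

```text
False tip -0.0263 F [-0.8, -0.2, -1.5] grip 0.022114371755339732 t 19.34
False tip -0.0262 F [-4.4, -0.1, 0.7] grip 0.022216801002679573 t 19.59
False tip -0.0261 F [-7.4, -1.5, 1.8] grip 0.021970081235790032 t 19.84
False tip -0.0261 F [-9.5, -0.0, 3.0] grip 0.022333312624866496 t 20.09
back tip -0.1241 F [-0.3, -0.5, -1.1] grip 0.022174782635489543 t 21.26
22.2167
```

View pics/c7.png

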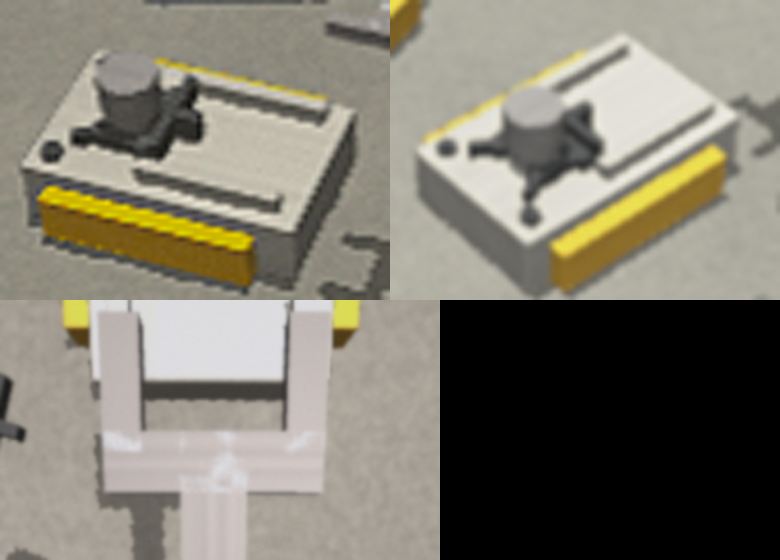

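The clip is seated: the arms wrap the shaft, and there was a hard stop at tip −26 mm, matching the expected "1 mm past home" contact. Now I return the fork to its free original spot.

```bash
python3 - <<'E'
from h import *
o=ori(np.pi+.037); g=np.array([.483,-.3286,.0])
bot.move_to(g+[0,0,.17],o)
bot.servo_line(g+[0,0,.03],vel=.15)
print(bot.servo_line(g+[0,0,.004],vel=.03,until_force=6)); s=bot.state(); print(s['tool_pos'],s['ft_force'])
bot.hold(.2); bot.grip(.05); bot.grip(.085); bot.hold(.2)
bot.servo_line(g+[0,0,.13],vel=.12); bot.servo_line(g+[-.05,0,.22],vel=.15)
print(bot.state()['time'],bot.state()['grip_width'])
snap('wrist','w8.png');snap('side','d8.png')
w=cv2.imread('pics/w8.png'); a=cv2.imread('pics/d8.png')[130:300,150:360]
cv2.imwrite('pics/c8.png',np.hstack([cv2.resize(w,(400,300)),cv2.resize(a,(370,300),interpolation=2)]))
E
```

```text
True
[ 0.48264973 -0.32838602  0.00463158] [-0.10532284  0.41959484  4.65507331]
29.3083 0.08501154915274688
```

View pics/c8.png

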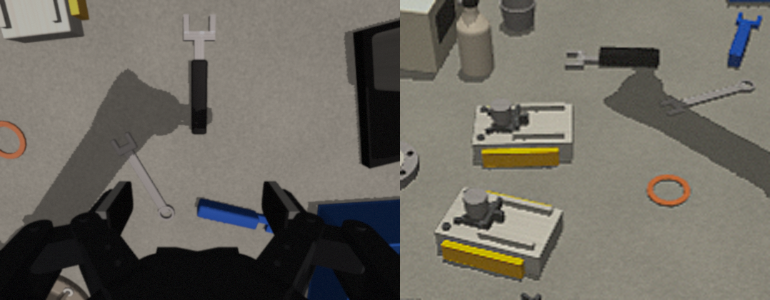

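The fork lies flat on the bench, the gripper is clear of everything, and both brackets now have a clip on the shaft.

```bash
python3 -c "
from h import *
bot.hold(.5); bot.finish_job()"
```

```text
the job is handed in; nothing more can be done
```

The clip is pushed home on its shaft, the fork is back flat on the bench, and the job is handed in. The robot's clock stood at about 30 s of the 58 s allowed.

- **Push:** I gripped the black two-pronged fork by its handle. Then I slid its prongs either side of the tang and pushed the clip down the channel. The readings between push steps rose to about 8 N, a little below the 9–17 N in the description, then dropped as the clip snapped on.
- **Seating check:** A light press of about 9.5 N afterwards met a hard stop with the prong tips at −26 mm. The clip back should meet the shaft at −27 mm, so this agrees to within calibration. Pictures from two cameras show the arms wrapped around the shaft. I can't tell by eye whether it sits exactly at home or up to 1 mm past it.
- **Contact with the clip:** Only the prongs touched the clip; the gripper did not.
- **Fork:** I laid it back where it came from, and the last picture shows it flat with the open gripper clear of everything.

My one check that did not work was first contact with the clip: it slid too freely to trigger the 6 N stop. A wrist picture showed the prongs correctly against the flange instead.

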